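# Pull the dust filter and hold it over the tray

### The job

The bench dust extractor's filter needs looking at: lift the grey cover flap (with the bar handle) on top of the green extractor and leave it standing open, then draw the blue filter plate (with the red tab) up out of the bay. Carry it to the shallow aluminium tray and present it there: hold it upright over the middle of the tray, its width in line with the tray's long side, its lower edge at least 10 cm above the bench, and finish while still holding it still there. Leave the tray, the wooden box, the jar, the brush and the sanding block where they are.

Things in the scene. Friction and masses are not known exactly. Their poses are not given: they have to be found in the camera images.
- extractor: green bench dust extractor, fixed. Origin on the bench; x points to the duct (away from the robot at yaw 0). Housing x -105 to 135 mm (duct stub to 205), y -110 to 110, flat top z = 135. Filter bay under the flap: x -97 to 50, y -81 to 81, floor z = 12. The plate stands in it at x = -33, width along y, between ribs (up to z = 90) with 2 mm play each way
- flap (a joint): angle of the cover flap, rad: 0 = shut (level), grows as the near edge swings up and away from the robot, stop at 1.9. Starts at 0 to 0.2. Stiff hinge: it stays at any angle where it is left (3 to 5 N at the handle moves it). It stands open from 1.4 on; at about 1.75 it is well clear of a gripper reaching into the bay
- flap_hinge (a point): mid-point of the flap's hinge line, 50 mm along the extractor's x, at the height of the housing's top (z = 135 mm); the hinge line runs along the extractor's y. The flap is a grey plate 155 mm long (from the hinge towards -x), 166 mm wide, 8 mm thick, lying on the housing's top
- flap_handle (a point): centre of the flap's steel bar handle: round bar 10 mm thick, along the extractor's y axis, 100 mm long between two posts, 10 mm in from the flap's free edge. With the flap shut it lies 145 mm from the hinge line towards -x and 42 mm above it (29 mm of free room between bar and flap), and it swings with the flap
- plate_center (a point): centre of the blue filter plate's body (16 mm thick along its x axis, 150 mm wide along its y axis, 85 mm high along its z axis, white pleated faces), mass about 0.18 kg; hidden under the flap at the start. Its lower edge is 42.5 mm below this point
- plate_tab (a point): grip point on the plate's red pull tab: the tab stands upright in the middle of the plate's top edge, 10 mm thick (plate's x), 40 mm wide (plate's y), 30 mm high; this point is 59.5 mm above plate_center and 13 mm below the tab's top. In the bay the tab's top is 8 mm below the top of the housing, with more than 55 mm of free room on either side
- tray_in (a point): centre of the inner floor of the shallow aluminium tray, 240 mm long (its x axis) by 150 mm wide (its y axis), 25 mm high, loose on the bench, to the left or the right of the extractor
- wood_box: open plywood box, 200 x 110 mm, 60 mm high, on the side of the extractor where the tray is not; origin under its centre. Leave alone
- jar: amber jar with black cap, 68 mm across, 100 mm high, origin under its centre. Leave alone
- brush: flat hand brush, about 200 mm long, under 25 mm high, lying on the bench to the right of the extractor's far end; origin near its middle. Leave alone
- sander: cork sanding block 80 x 50 mm, 38 mm high, lying in the wooden box; origin under its centre. Leave alone

How it is judged:
On the way, in this order (a step that is already met when the one before it is completed fails the run):
1. the flap stands open (1.35 rad or more) while the plate is still in its bay (value of joint flap above 1.35 rad and z of plate_center in the frame of extractor below 0.09 m), for 0.2 s.
2. the plate is drawn up clear of the bay, held by the fingers (value of joint flap above 1.35 rad and z of plate_center in the frame of extractor above 0.172 m and contact force between the fingers and plate above 0.5 N), for 0.1 s.
At the end, for the whole second after the job is handed in: The fingers alone hold the plate still and upright (0.25 rad), its centre within 45 mm of the tray's centre seen from above and 135 mm or more above the bench, its width within 0.3 rad of the tray's long side; the flap stands open (1.35 rad or more) (value of joint flap above 1.35 rad and horizontal distance between plate_center and tray_in below 0.045 m and height (world z) of plate_center above 0.135 m and angle between plate_center's own z axis and vertical below 0.25 rad and angle between the y axis of plate_center and the x axis of tray_in, either way round below 0.3 rad and contact force between the fingers and plate above 0.5 N and contact force between plate and tray below 0.05 N and contact force between plate and extractor below 0.05 N and contact force between plate and wood_box below 0.05 N and linear speed of plate below 0.03 m/s); the arm keeps its last pose, push and grip.
It fails at once if the tray is shifted by more than 30 mm (distance of tray_in from where it was at the start of the episode above 0.03 m).
It fails at once if a bystander (wooden box, jar, brush, sanding block) is shifted by more than 30 mm (distance of any of wood_box, jar, brush, sander from where it was at the start of the episode above 0.03 m).
It also fails if it takes over 61 s, if anything falls off the work surface, if the arm or the gripper's body presses on something with over 40 N, if the wrist force passes 120 N, or if a joint passes its speed limit or range.

### The arm

A 6-joint arm with a two-finger parallel gripper is mounted at the origin on the work surface. World frame = base frame: x ahead of the robot, y to its left, z up, the work surface at z = 0. Lengths are in m, angles in rad, forces in N, time in s.
With the tool pointing down it reaches from about 0.35 to 0.775 m from the base axis. Payload 5.5 kg.
Tool frame: the origin (TCP) lies midway between the tips of the shut fingers; the grasp point (between the pads) lies 19 mm behind it; z points along the fingers, y is the line along which they close (so a half turn about z gives the same grasp; the last joint's range is limited). The gripper opens to 85 mm and grips with 20 to 120 N. Pads are 22 mm wide; open, the fingers measure 114 mm over their backs; the gripper's body (76 mm by 85 mm) begins 54 mm behind the grasp point. The pads swing forward as they close: fully open they stand 13 mm farther back than shut.
Start: joints at [1.064, 0.313, 0.046, 1.304, 0, 1.431], TCP at [0.206, 0.537, 0.231] pointing down, gripper open.
Joint ranges: [-2.76, 2.76], [-0.86, 1.69], [-1.03, 1.26], [-2.2, 2.34], [-1.47, 1.5], [-3.14, 3.14]. Speed limits (rad/s): [2.57, 2.57, 3.14, 3.14, 3.14, 3.14].

### API

Orientations are given as a unit quaternion [w, x, y, z].
In Python, from workcell import telemetry, imaging, env gives the robot as it stands. The module is installed in compiled form; this text tells all that it offers.
- The arm moves only by the tool step_arm, never from a script. Its argument "moves" is a list of rows, each a list of 3 entries, a list of its own where there are three numbers: the shift along the tool's x, y, z in mm, then the turn, a rotation vector about the tool's x, y, z in rad, then the finger opening in mm, from 0 to 85.4. A call has 1 to 8 rows; each row is the pose to reach, as a shift and turn from the pose commanded when the call began, along the tool's axes at that moment; what a row does not reach only later rows make up. A row lasts 1/12 s, in which the tool goes at most 41.7 mm and 7.16 degrees, less where a joint would pass 70% of its speed; a pose out of reach is approached as far as the arm can. A call with a gripper value outside its range is refused whole. The fingers move at their own pace and stop on an object; "grip_force" is the grip in N (left out, the last holds). Time passes only in rows, so rows that repeat a pose let the fingers close. It gives the time, the measured TCP pose, the force, the opening and the grip force at its end, in the units of the state.
- telemetry.get_state(): the state, without advancing time (a new reading comes with each control period).
- imaging.read_camera(name): name is "scene" or "top"; returns the picture (384x512x3 uint8, red, green, blue); there is no depth.
- imaging.camera_params(name): a dict with "camera_matrix" (3x3 intrinsics, pixels), "D" ([k1, k2, p1, p2, k3] as OpenCV has them; the pictures are not rectified), "pose" (4x4, takes a point from camera to world coordinates). Camera axes: x right, y up, looking along -z (the intrinsics and any distortion apply to the point x, -y, -z); pixel columns grow to the right and rows downward; lengths in m; the calibration is good to about 2 mm. A picture is of the moment at which its call begins. camera_params takes no time and is no camera call.
- env.hand_in(): hands the job in; it is judged then, once.
The state is a dict: "clock": time; "joint_pos": joint angles; "qvel": joint speeds; "tau": joint torques, N m; "tcp_pos": TCP position; "orientation": TCP orientation; "wrist_force": force on the tool from outside, world axes, zero at the start; "ft_torque": the same for the moment, N m; "finger_gap": finger opening in m; "grip_force": force on a finger pad.
Only numpy, scipy, OpenCV 4.12 (cv2) and the standard library are available. Lean on these libraries where they do the work, as an engineer would, in place of code of your own. Each camera call takes 0.05 s, during which the arm holds its last target. There are 200 camera calls.

## Working session

There is one attempt and no reset: what is moved stays moved. The work goes in short steps, Python scripts to look and compute and a tool call to move; the robot and the scene stay as the last step left them, time stands still between calls to the robot, and variables do not carry over. Pictures are saved under pics/ and viewed, at most 10 in all, crops included, and the job is handed in when it is done.

Besides the shell and the picture viewer there is one more tool, called after "Call:" as name(argument=value, ...) on one line, values as JSON. step_arm: Moves the arm, as the interface text tells. Its arguments: {"type":"object","properties":{"moves":{"type":"array"},"grip_force":{"type":"number"}},"required":["moves"]}

```bash
mkdir -p pics; python3 - <<'E'
from workcell import telemetry, imaging
import cv2,numpy as np
np.set_printoptions(precision=4,suppress=True)
for n in("scene","top"):
    im=imaging.read_camera(n); cv2.imwrite(f"pics/{n}0.png",cv2.resize(im[:,:,::-1],(800,600),interpolation=cv2.INTER_CUBIC))
    p=imaging.camera_params(n); print(n,p)
s=telemetry.get_state();print(s)
E
```

```text
scene {'camera_matrix': array([[456.0057,   0.    , 258.3111],
       [  0.    , 456.0057, 186.6173],
       [  0.    ,   0.    ,   1.    ]]), 'D': array([-0.1428,  0.    ,  0.    ,  0.    ,  0.    ]), 'pose': array([[-0.057 , -0.7876,  0.6135,  1.2646],
       [ 0.9984, -0.048 ,  0.0311,  0.0245],
       [ 0.005 ,  0.6143,  0.7891,  1.0474],
       [ 0.    ,  0.    ,  0.    ,  1.    ]])}
top {'camera_matrix': array([[400.1176,   0.    , 258.224 ],
       [  0.    , 400.1176, 185.2333],
       [  0.    ,   0.    ,   1.    ]]), 'D': array([0.0426, 0.    , 0.    , 0.    , 0.    ]), 'pose': array([[-0.1017,  0.9716, -0.2135,  0.3039],
       [-0.9948, -0.0982,  0.0269,  0.0213],
       [ 0.0052,  0.2151,  0.9766,  1.2637],
       [ 0.    ,  0.    ,  0.    ,  1.    ]])}
{'clock': 0.1, 'joint_pos': array([1.0644, 0.314 , 0.0451, 1.3036, 0.    , 1.4312]), 'qvel': array([ 0.0002, -0.0018,  0.0015,  0.0003,  0.0006,  0.0016]), 'tau': array([  0.0024, -48.1722,  29.9246,   0.0126,  -0.0002,  -0.    ]), 'tcp_pos': array([0.206 , 0.5364, 0.2305]), 'orientation': array([-0.0003,  0.1824,  0.9832, -0.0008]), 'wrist_force': array([1.0309, 0.314 , 0.4223]), 'ft_torque': array([ 0.0382,  0.0094, -0.0105]), 'grip_force': 0.0, 'finger_gap': 0.08525801411412333}
```

View pics/top0.png

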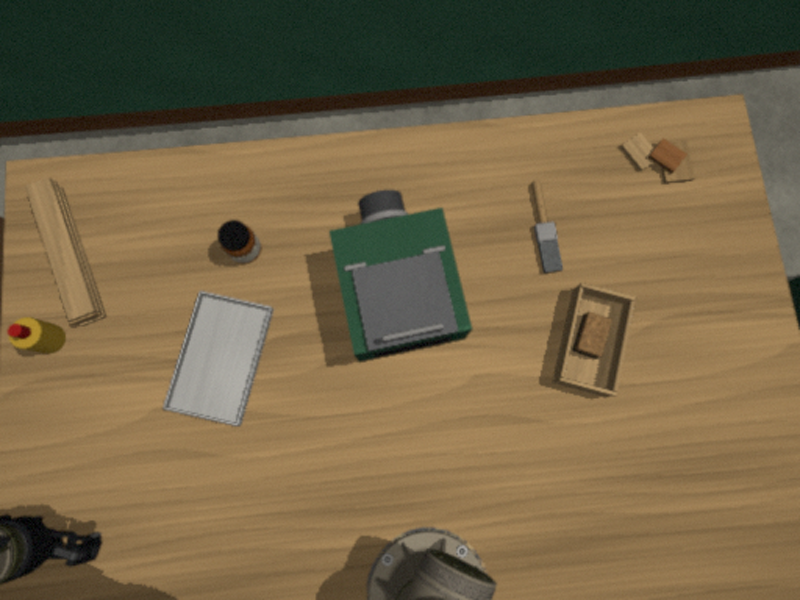

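View pics/scene0.png

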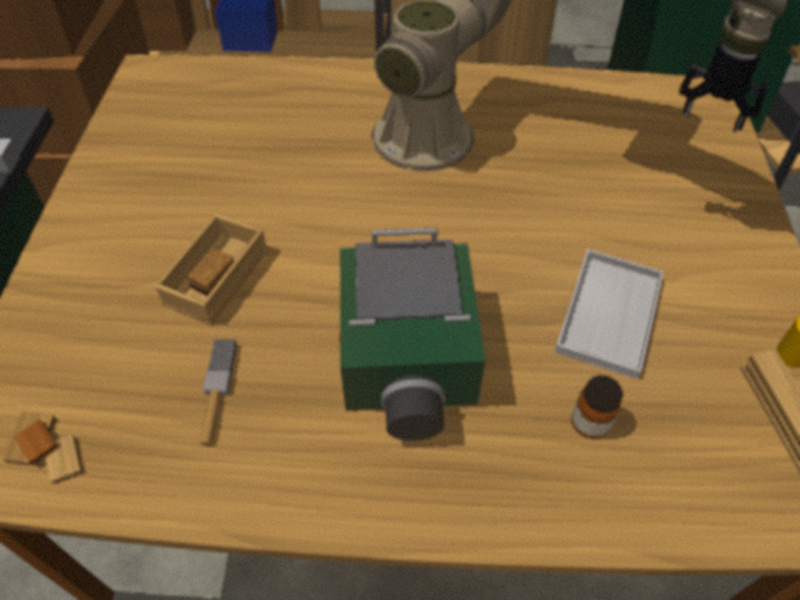

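The top view shows the extractor's far corners at (331,232) and (444,210), the handle from (384,338) to (442,328), and the tray corners at (200,293), (272,307), (239,425) and (165,408). The tray is on the left. The scene view agrees, with the handle from (375,234) to (436,232).

```bash
cat > h.py <<'E'
import numpy as np,cv2
from scipy.optimize import least_squares
from workcell import imaging
np.set_printoptions(precision=4,suppress=True)
P={n:imaging.camera_params(n) for n in("scene","top")}
def proj(n,X):
    p=P[n];T=np.linalg.inv(p["pose"]);c=np.asarray(X)@T[:3,:3].T+T[:3,3]
    return cv2.projectPoints((c*[1,-1,-1]).reshape(-1,1,3),np.zeros(3),np.zeros(3),p["camera_matrix"],p["D"])[0][:,0]
def orig(uv): return (np.asarray(uv,float)+.5)/1.5625-.5
def big(uv): return (uv+.5)*1.5625-.5
def W(pose,pts):
    x,y,a=pose; pts=np.asarray(pts,float); c,s=np.cos(a),np.sin(a)
    return np.c_[x+c*pts[:,0]-s*pts[:,1],y+s*pts[:,0]+c*pts[:,1],pts[:,2]]
def hand(th,y=0.,r=-.145,h=.042):
    return [.05+r*np.cos(th)+h*np.sin(th),y,.135-r*np.sin(th)+h*np.cos(th)]
HT=[[.135,.11,.135],[.135,-.11,.135]]
HN=[[-.105,.11,.135],[-.105,-.11,.135]]
E
python3 - <<'E'
from h import *
ft=orig([[331,232],[444,210],[384,338],[442,328]])
fs=orig([[346,371],[481,358],[375,236],[436,232]])   # scene: far-top corners (right side of robot first), handle
# scene left = world -y
def r(q):
    X=W(q[:3],HT+[hand(q[3],.05),hand(q[3],-.05)])
    a=proj("top",X)-ft
    b=proj("scene",X)-fs[[1,0,3,2]]
    return np.r_[a.ravel(),b.ravel()]
s=least_squares(r,[.5,0,.1,.1],loss="soft_l1");print(s.x,r(s.x).reshape(-1,2))
q=s.x
t=orig([[200,293],[272,307],[239,425],[165,408]])
L=np.array([[.12,.075,.025],[.12,-.075,.025],[-.12,-.075,.025],[-.12,.075,.025]])
rt=lambda z:(proj("top",W(z,L))-t).ravel()
st=least_squares(rt,[.5,.3,0]);print(st.x,rt(st.x))
print("handle",W(q[:3],[hand(q[3])]),"hinge",W(q[:3],[[.05,0,.135]]))
fl=[hand(q[3],y,rr,.008) for y,rr in((.083,-.155),(-.083,-.155),(-.083,0),(.083,0))]
for n in("top","scene"):
    im=cv2.imread(f"pics/{n}0.png")
    for pts,c in((HT+HN[::-1],(0,255,255)),(fl,(0,0,255)),([hand(q[3],.05),hand(q[3],-.05)],(255,0,255))):
        cv2.polylines(im,[np.round(big(proj(n,W(q[:3],pts)))).astype(int)],True,c,1)
    cv2.polylines(im,[np.round(big(proj(n,W(st.x,L)))).astype(int)],True,(255,0,0),1)
    x0=(140,180) if n=="top" else (320,200)
    cv2.imwrite(f"pics/o_{n}.png",cv2.resize(im[x0[1]:x0[1]+260,x0[0]:x0[0]+350],None,fx=2,fy=2))
a=cv2.imread("pics/o_top.png")[:,:,:];b=cv2.imread("pics/o_scene.png")
cv2.imwrite("pics/o.png",cv2.resize(np.vstack([a,b]),(470,600)) if 0 else cv2.resize(np.hstack([a[:,300:],b[:,:400]]),(800,520)))
E
```

```text
[ 0.5565 -0.0059  0.1088 -0.0227] [[-1.091  -1.0627]
 [-0.6076 -1.6605]
 [ 0.5265  1.2683]
 [-1.0078  0.1413]
 [ 2.308   1.413 ]
 [-4.3862 -3.0283]
 [-1.0894 -0.0774]
 [-0.4757 -1.2999]]
[ 0.4765  0.3623 -0.3185] [-0.0063 -1.4631  0.232  -0.3462  0.4012  0.7313 -0.6034  0.9024]
handle [[ 0.4611 -0.0163  0.1737]] hinge [[ 0.6062 -0.0004  0.135 ]]
```

View pics/o.png

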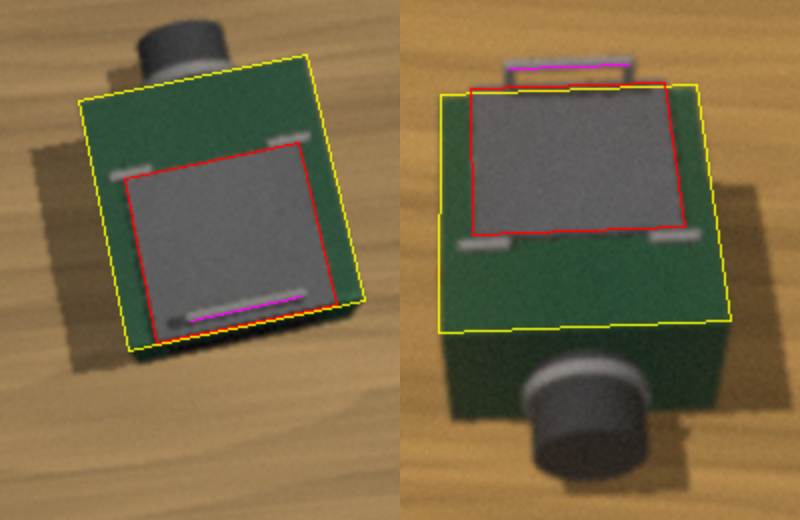

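The overlay fits: the extractor is at (0.5565, -0.006) with yaw 0.109, the tray at (0.4765, 0.362) with yaw -0.318, and the flap near 0 rad. Next I grip the bar with the tool pointing down and swing it along the hinge arc, letting it turn in the pads.

```bash
cat >> h.py <<'E'
from scipy.spatial.transform import Rotation as R
from workcell import telemetry
EX=[.5565,-.0059,.1088]; TR=[.4765,.3623,-.3185]
def delta(target,yaw):  # tool-down target, tool y at world angle yaw
    s=telemetry.get_state(); o=s["orientation"]; A=R.from_quat([*o[1:],o[0]])
    y=np.array([np.cos(yaw),np.sin(yaw),0]);z=np.array([0,0,-1.]);B=R.from_matrix(np.c_[np.cross(y,z),y,z])
    print(np.round(A.inv().apply(np.asarray(target)-s["tcp_pos"])*1000,1),np.round((A.inv()*B).as_rotvec(),3))
E
python3 -c "
from h import *
delta([.461,-.0163,.24],.109)"
```

```text
[-436.3 -424.4   -8.9] [-0.002  0.001  1.095]
```

Call:
step_arm(moves=[[[-40,-40,-20],[0,0,0.1],50],[[-436,-424,-9],[0,0,1.095],50],[[-436,-424,-9],[0,0,1.095],50],[[-436,-424,-9],[0,0,1.095],50],[[-436,-424,-9],[0,0,1.095],50],[[-436,-424,-9],[0,0,1.095],50],[[-436,-424,-9],[0,0,1.095],50],[[-436,-424,-9],[0,0,1.095],50]], grip_force=40)

```text
clock: 0.77
tcp_pos: [0.3447, 0.2343, 0.2425]
orientation: [-0.0, 0.624, 0.782, -0.0]
wrist_force: [0.8, 0.4, 0.1]
finger_gap: 0.0498
grip_force: 0.0
```

```bash
python3 -c "
from h import *
delta([.461,-.0163,.24],.109)"
```

```text
[-270.2   57.9    2.5] [-0.    -0.     0.114]
```

Call:
step_arm(moves=[[[-270,58,0],[0,0,0.114],50],[[-270,58,0],[0,0,0.114],50],[[-270,58,0],[0,0,0.114],50],[[-270,58,0],[0,0,0.114],50],[[-270,58,0],[0,0,0.114],50],[[-270,58,0],[0,0,0.114],50],[[-270,58,0],[0,0,0.114],50],[[-270,58,0],[0,0,0.114],50]])

```text
clock: 1.43
tcp_pos: [0.4646, -0.018, 0.242]
orientation: [0.001, 0.667, 0.745, -0.0]
wrist_force: [1.0, 0.3, 0.8]
finger_gap: 0.0501
grip_force: 0.0
```

```bash
python3 -c "
from h import *
im=imaging.read_camera('scene');c=im[110:240,190:330,::-1]
cv2.imwrite('pics/a.png',cv2.resize(c,None,fx=4,fy=4,interpolation=cv2.INTER_CUBIC))
delta([.461,-.0163,.16],.109)"
```

```text
[-0.2 -2.1 82. ] [-0.001 -0.     0.001]
```

View pics/a.png

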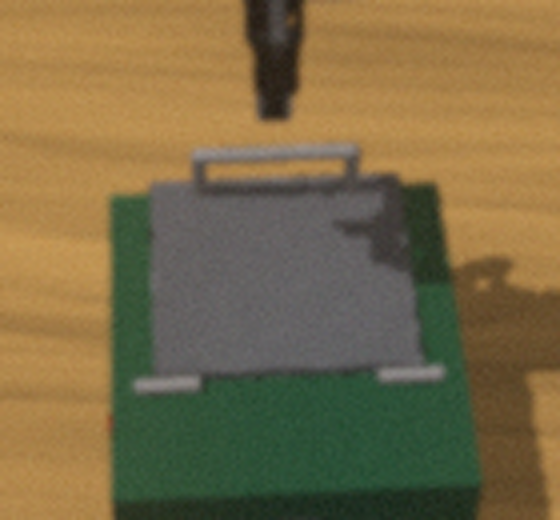

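The fingers (273,110) are above the middle of the bar (193–358,152). I go down and close on it.

Call:
step_arm(moves=[[[0,-2,40],[0,0,0],50],[[0,-2,70],[0,0,0],50],[[0,-2,82],[0,0,0],50],[[0,-2,82],[0,0,0],50],[[0,-2,82],[0,0,0],50]])

```text
clock: 1.9
tcp_pos: [0.4594, -0.0127, 0.1603]
orientation: [-0.001, 0.665, 0.747, -0.0]
wrist_force: [0.0, -0.7, 0.1]
finger_gap: 0.05
grip_force: 0.0
```

Call:
step_arm(moves=[[[0,0,0],[0,0,0],20],[[0,0,0],[0,0,0],12],[[0,0,0],[0,0,0],0],[[0,0,0],[0,0,0],0],[[0,0,0],[0,0,0],0],[[0,0,0],[0,0,0],0]], grip_force=30)

```text
clock: 2.4
tcp_pos: [0.4634, -0.0135, 0.1621]
orientation: [0.002, 0.665, 0.747, 0.002]
wrist_force: [6.0, 2.3, -2.1]
finger_gap: 0.0087
grip_force: 29.7
```

```bash
python3 -c "
from h import *
a=.05
for b in (.55,1.05,1.45,1.78):
    print(b)
    p=np.array(hand(a))
    for t in np.linspace(a,b,8)[1:]:
        d=(np.array(hand(t))-p)*1000;print(round(d[0]),round(-d[2]))
    a=b"
```

```text
0.55
4 -10
8 -20
14 -29
20 -38
26 -47
33 -55
41 -62
1.05
8 -7
17 -13
26 -19
36 -24
45 -28
56 -32
66 -35
1.45
8 -2
17 -3
26 -4
34 -4
43 -4
51 -3
60 -2
1.78
7 1
14 3
21 5
28 7
34 10
41 13
47 16
```

Call:
step_arm(moves=[[[0,5,-10],[0,0,0],0],[[0,10,-20],[0,0,0],0],[[0,16,-29],[0,0,0],0],[[0,22,-38],[0,0,0],0],[[0,28,-47],[0,0,0],0],[[0,35,-55],[0,0,0],0],[[0,43,-62],[0,0,0],0],[[0,43,-62],[0,0,0],0]])

```text
clock: 3.07
tcp_pos: [0.5, -0.0093, 0.2244]
orientation: [-0.002, 0.665, 0.746, -0.003]
wrist_force: [-14.4, -1.9, 14.3]
finger_gap: 0.0088
grip_force: 30.7
```

Call:
step_arm(moves=[[[0,3,-9],[0,0,0],0],[[0,12,-16],[0,0,0],0],[[0,21,-22],[0,0,0],0],[[0,31,-27],[0,0,0],0],[[0,40,-32],[0,0,0],0],[[0,51,-36],[0,0,0],0],[[0,61,-39],[0,0,0],0],[[0,61,-39],[0,0,0],0]])

```text
clock: 3.73
tcp_pos: [0.5645, -0.0019, 0.2639]
orientation: [0.001, 0.665, 0.747, 0.0]
wrist_force: [-2.3, 0.5, 8.2]
finger_gap: 0.0088
grip_force: 31.8
```

Call:
step_arm(moves=[[[0,8,-4],[0,0,0],0],[[0,17,-5],[0,0,0],0],[[0,26,-6],[0,0,0],0],[[0,34,-6],[0,0,0],0],[[0,43,-6],[0,0,0],0],[[0,51,-5],[0,0,0],0],[[0,60,-4],[0,0,0],0],[[0,60,-4],[0,0,0],0]])

```text
clock: 4.4
tcp_pos: [0.6253, 0.0052, 0.2675]
orientation: [0.001, 0.665, 0.747, 0.001]
wrist_force: [2.3, 0.0, 4.2]
finger_gap: 0.0088
grip_force: 32.2
```

Call:
step_arm(moves=[[[0,7,1],[0,0,0],0],[[0,14,3],[0,0,0],0],[[0,21,5],[0,0,0],0],[[0,28,7],[0,0,0],0],[[0,34,10],[0,0,0],0],[[0,41,13],[0,0,0],0],[[0,47,16],[0,0,0],0],[[0,47,16],[0,0,0],0]])

```text
clock: 5.07
tcp_pos: [0.6728, 0.0106, 0.2515]
orientation: [0.002, 0.665, 0.747, 0.002]
wrist_force: [4.5, 1.0, 2.6]
finger_gap: 0.0088
grip_force: 33.2
```

```bash
python3 -c "
from h import *
im=imaging.read_camera('scene');c=im[60:260,170:370,::-1]
d=imaging.read_camera('top')[90:290,170:370,::-1]
cv2.imwrite('pics/b.png',cv2.resize(np.hstack([c,d]),None,fx=2,fy=2,interpolation=cv2.INTER_CUBIC))"
```

```text
(no output)
```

View pics/b.png

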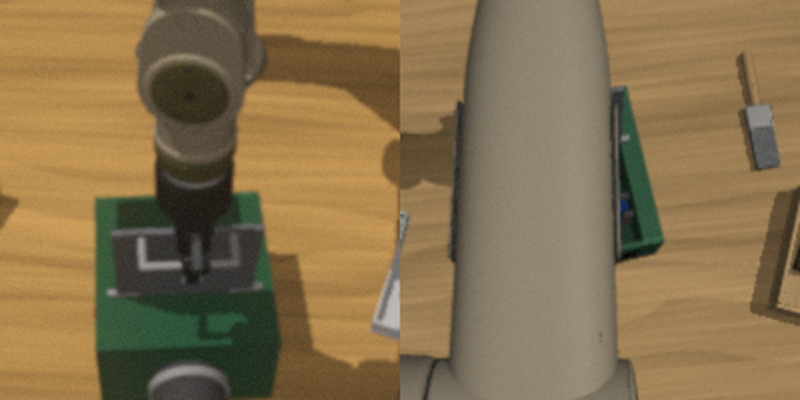

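The flap stands open at about 1.75 rad, with the bar still gripped at (195,250) in the left half. I release it and go straight up.

Call:
step_arm(moves=[[[0,0,0],[0,0,0],24],[[0,0,0],[0,0,0],24],[[0,1,-5],[0,0,0],24],[[0,3,-25],[0,0,0],24],[[0,4,-55],[0,0,0],24],[[0,4,-90],[0,0,0],24],[[0,4,-130],[0,0,0],24],[[0,4,-130],[0,0,0],24]])

```text
clock: 5.83
tcp_pos: [0.6753, 0.0106, 0.39]
orientation: [0.006, 0.665, 0.747, 0.004]
wrist_force: [0.1, -0.2, 1.6]
finger_gap: 0.0241
grip_force: 0.0
```

```bash
python3 -c "
from h import *
t=W(EX,[[-.033,0,.114]]);print(t)
delta([*t[0,:2],.36],.109)"
```

```text
[[ 0.5237 -0.0095  0.114 ]]
[  -2.5 -153.3   27.8] [0.014 0.003 0.006]
```

Call:
step_arm(moves=[[[20,-20,0],[0,0,0],70],[[250,-200,0],[0,0,0],70],[[250,-200,0],[0,0,0],70],[[250,-200,0],[0,0,0],70],[[250,-200,0],[0,0,0],70],[[250,-200,0],[0,0,0],70],[[250,-200,0],[0,0,0],70],[[250,-200,0],[0,0,0],70]])

```text
clock: 6.5
tcp_pos: [0.4448, 0.2367, 0.3796]
orientation: [-0.0, 0.666, 0.746, -0.0]
wrist_force: [1.0, 0.1, -0.0]
finger_gap: 0.0699
grip_force: 0.0
```

```bash
python3 -c "
from h import *
d=imaging.read_camera('top')[100:250,190:330,::-1]
b=cv2.resize(d,None,fx=4,fy=4,interpolation=cv2.INTER_CUBIC)
for p,c in (([[x,y,.127] for x,y in((-.038,.02),(-.028,.02),(-.028,-.02),(-.038,-.02))],(0,255,0)),(HT+HN[::-1],(0,255,255)),([hand(1.75,y,-.155,.008) for y in(.083,-.083)],(255,0,255))):
    u=(proj('top',W(EX,p))-[190,100]+.5)*4-.5
    cv2.polylines(b,[np.round(u).astype(int)],True,c,1)
cv2.imwrite('pics/c.png',b);print(telemetry.get_state()['tcp_pos'])"
```

```text
[0.4395 0.2412 0.3808]
```

View pics/c.png

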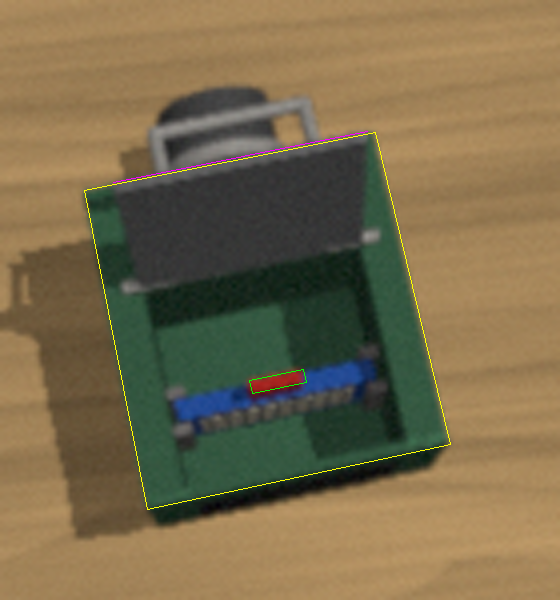

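The tab, at (278,381), lies exactly on its predicted outline, and the flap edge matches 1.75 rad. Now I go over the tab.

```bash
python3 -c "
from h import *
delta([.5237,-.0095,.30],.109)"
```

```text
[-259.2   53.7   79.7] [-0.003 -0.004  0.011]
```

Call:
step_arm(moves=[[[-100,20,0],[0,0,0.01],60],[[-259,54,40],[0,0,0.01],60],[[-259,54,40],[0,0,0.01],60],[[-259,54,40],[0,0,0.01],60],[[-259,54,80],[0,0,0.01],60],[[-259,54,80],[0,0,0.01],60],[[-259,54,80],[0,0,0.01],60],[[-259,54,80],[0,0,0.01],60]])

```text
clock: 7.22
tcp_pos: [0.5299, -0.0197, 0.2953]
orientation: [-0.002, 0.671, 0.741, -0.002]
wrist_force: [0.2, 0.1, -0.7]
finger_gap: 0.06
grip_force: 0.0
```

Call:
step_arm(moves=[[[-259,0,0],[0,0,0],60]])

```text
clock: 7.3
tcp_pos: [0.5333, -0.0534, 0.2984]
orientation: [-0.003, 0.668, 0.745, 0.0]
wrist_force: [1.3, 0.2, 0.2]
finger_gap: 0.0601
grip_force: 0.0
```

That extra row was my slip: it moved the tool about 40 mm sideways in free space. I let it settle and re-measure.

Call:
step_arm(moves=[[[0,0,0],[0,0,0],60],[[0,0,0],[0,0,0],60],[[0,0,0],[0,0,0],60]])

```text
clock: 7.55
tcp_pos: [0.5344, -0.0564, 0.2998]
orientation: [-0.0, 0.669, 0.743, 0.0]
wrist_force: [-0.3, 0.0, 0.9]
finger_gap: 0.0602
grip_force: 0.0
```

```bash
python3 -c "
from h import *
delta([.5237,-.0095,.095],.109)"
```

```text
[ 47.6  -5.7 204.9] [-0.    -0.001 -0.005]
```

Call:
step_arm(moves=[[[25,-3,0],[0,0,-0.005],60],[[48,-6,10],[0,0,-0.005],60],[[48,-6,50],[0,0,-0.005],60],[[48,-6,90],[0,0,-0.005],60],[[48,-6,130],[0,0,-0.005],60],[[48,-6,160],[0,0,-0.005],60],[[48,-6,175],[0,0,-0.005],60],[[48,-6,175],[0,0,-0.005],60]])

```text
clock: 8.22
tcp_pos: [0.5204, -0.0073, 0.1211]
orientation: [-0.003, 0.666, 0.746, -0.002]
wrist_force: [-0.4, -0.3, 0.3]
finger_gap: 0.0601
grip_force: 0.0
```

Call:
step_arm(moves=[[[0,0,15],[0,0,0],60],[[0,0,30],[0,0,0],60],[[0,0,30],[0,0,0],60],[[0,0,30],[0,0,0],60]])

```text
clock: 8.55
tcp_pos: [0.5239, -0.0087, 0.0957]
orientation: [0.0, 0.667, 0.745, 0.0]
wrist_force: [0.1, -0.3, -0.5]
finger_gap: 0.0598
grip_force: 0.0
```

```bash
python3 -c "
from h import *
delta([.5237,-.0095,.095],.109);print(telemetry.get_state()['wrist_force'])"
```

```text
[-0.8 -0.3  0.7] [ 0.    -0.     0.002]
[ 0.1338 -0.3488 -0.4636]
```

Call:
step_arm(moves=[[[0,0,0],[0,0,0],30],[[0,0,0],[0,0,0],14],[[0,0,0],[0,0,0],0],[[0,0,0],[0,0,0],0],[[0,0,0],[0,0,0],0],[[0,0,0],[0,0,0],0],[[0,0,0],[0,0,0],0]], grip_force=50)

```text
clock: 9.13
tcp_pos: [0.5245, -0.0095, 0.0959]
orientation: [0.001, 0.667, 0.745, 0.001]
wrist_force: [-1.2, 0.7, 6.4]
finger_gap: 0.0125
grip_force: 48.8
```

Call:
step_arm(moves=[[[0,0,-5],[0,0,0],0],[[0,0,-12],[0,0,0],0],[[0,0,-20],[0,0,0],0],[[0,0,-28],[0,0,0],0],[[0,0,-36],[0,0,0],0],[[0,0,-36],[0,0,0],0]])

```text
clock: 9.63
tcp_pos: [0.525, -0.0097, 0.1328]
orientation: [0.001, 0.667, 0.745, 0.001]
wrist_force: [-0.1, -0.4, -3.0]
finger_gap: 0.0119
grip_force: 48.9
```

Call:
step_arm(moves=[[[0,0,-15],[0,0,0],0],[[0,0,-30],[0,0,0],0],[[0,0,-50],[0,0,0],0],[[0,0,-70],[0,0,0],0],[[0,0,-95],[0,0,0],0],[[0,0,-120],[0,0,0],0],[[0,0,-140],[0,0,0],0],[[0,0,-160],[0,0,0],0]])

```text
clock: 10.3
tcp_pos: [0.5237, -0.0095, 0.292]
orientation: [0.0, 0.667, 0.745, 0.0]
wrist_force: [1.1, -0.3, -1.6]
finger_gap: 0.0123
grip_force: 49.0
```

Call:
step_arm(moves=[[[0,0,0],[0,0,0],0],[[0,0,0],[0,0,0],0],[[0,0,0],[0,0,0],0]])

```text
clock: 10.55
tcp_pos: [0.5233, -0.0094, 0.2893]
orientation: [-0.001, 0.667, 0.745, -0.0]
wrist_force: [0.5, -0.5, -3.5]
finger_gap: 0.0122
grip_force: 49.0
```

```bash
python3 -c "
from h import *
d=imaging.read_camera('scene')[70:230,190:350,::-1]
cv2.imwrite('pics/d.png',cv2.resize(d,None,fx=3.5,fy=3.5,interpolation=cv2.INTER_CUBIC))
delta([.4765,.3623,.27],.109+1.143)"
```

```text
[374.5  -5.4  19.2] [-0.002 -0.002 -1.142]
```

View pics/d.png

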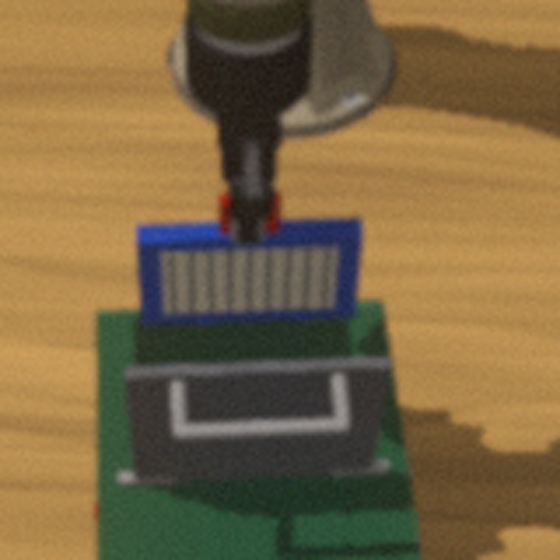

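The plate hangs upright in the fingers at (248,270), clear of the bay, and the flap is still open. I carry it left to the tray, sliding sideways first and then turning.

Call:
step_arm(moves=[[[8,0,0],[0,0,0],0],[[25,0,0],[0,0,0],0],[[45,-1,0],[0,0,0],0],[[67,-1,0],[0,0,0],0],[[90,-2,0],[0,0,0],0],[[113,-2,0],[0,0,0],0],[[136,-2,0],[0,0,0],0],[[160,-3,0],[0,0,-0.05],0]])

```text
clock: 11.27
tcp_pos: [0.5023, 0.1507, 0.2894]
orientation: [-0.001, 0.648, 0.761, -0.001]
wrist_force: [-0.0, -0.5, -2.4]
finger_gap: 0.0121
grip_force: 49.0
```

```bash
python3 -c "
from h import *
delta([.4765,.3623,.27],.109+1.143)"
```

```text
[213.    8.4  19.5] [-0.002 -0.001 -1.092]
```

Call:
step_arm(moves=[[[20,1,0],[0,0,-0.08],0],[[40,2,0],[0,0,-0.16],0],[[60,3,0],[0,0,-0.24],0],[[80,4,0],[0,0,-0.32],0],[[100,5,0],[0,0,-0.4],0],[[120,5,0],[0,0,-0.48],0],[[137,6,0],[0,0,-0.54],0],[[150,6,0],[0,0,-0.58],0]])

```text
clock: 11.93
tcp_pos: [0.4841, 0.3, 0.2893]
orientation: [-0.001, 0.402, 0.916, -0.001]
wrist_force: [1.1, -0.1, -1.7]
finger_gap: 0.0121
grip_force: 49.0
```

Call:
step_arm(moves=[[[0,0,0],[0,0,0],0],[[0,0,0],[0,0,0],0],[[0,0,0],[0,0,0],0]])

```text
clock: 12.18
tcp_pos: [0.485, 0.2979, 0.2902]
orientation: [-0.0, 0.404, 0.915, -0.001]
wrist_force: [-0.0, -0.6, -2.2]
finger_gap: 0.0123
grip_force: 49.0
```

```bash
python3 -c "
from h import *
delta([.4765,.3623,.27],.109+1.143)"
```

```text
[53.3 37.1 20.1] [-0.001 -0.    -0.513]
```

Call:
step_arm(moves=[[[8,5,2],[0,0,-0.07],0],[[16,11,5],[0,0,-0.15],0],[[25,17,9],[0,0,-0.23],0],[[34,23,13],[0,0,-0.31],0],[[42,29,16],[0,0,-0.39],0],[[49,34,18],[0,0,-0.46],0],[[53,37,20],[0,0,-0.513],0],[[53,37,20],[0,0,-0.513],0]])

```text
clock: 12.85
tcp_pos: [0.4768, 0.3621, 0.2701]
orientation: [-0.0, 0.158, 0.987, -0.0]
wrist_force: [0.4, -0.4, -2.0]
finger_gap: 0.0123
grip_force: 49.0
```

Call:
step_arm(moves=[[[0,0,0],[0,0,0],0],[[0,0,0],[0,0,0],0],[[0,0,0],[0,0,0],0],[[0,0,0],[0,0,0],0],[[0,0,0],[0,0,0],0],[[0,0,0],[0,0,0],0]])

```text
clock: 13.35
tcp_pos: [0.4769, 0.3622, 0.2709]
orientation: [0.0, 0.159, 0.987, 0.0]
wrist_force: [-1.1, -0.1, -2.9]
finger_gap: 0.012
grip_force: 49.0
```

```bash
python3 -c "
from h import *
i=imaging.read_camera('scene');j=imaging.read_camera('top')
cv2.imwrite('pics/e.png',cv2.resize(np.hstack([i[60:260,190:450],j[100:300,80:340]])[:,:,::-1],None,fx=1.53,fy=1.53,interpolation=cv2.INTER_CUBIC))
delta([.4765,.3623,.27],.109+1.143)"
```

```text
[ 0.3 -0.1  0.8] [0.    0.    0.001]
```

View pics/e.png

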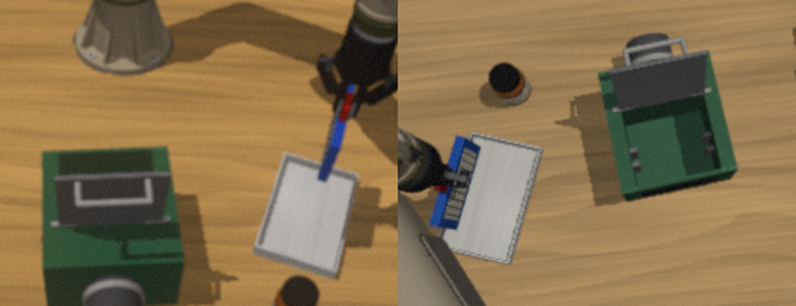

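The plate is upright at (455,185) in the top half of the view, parallel to the tray's long side. It only looks offset to the left because it is higher up and so shifted by parallax: I expect about 75 mm, and that is what I see. The flap is open and nothing else has moved.

```bash
python3 -c "
from workcell import env
print(env.hand_in())"
```

```text
the job is handed in; nothing more can be done
None
```

I handed the job in at about 13 s of the 61 s limit: the flap is open at about 1.75 rad, and the filter plate is held still and upright over the middle of the tray, in line with its long side, lower edge about 19 cm above the bench; the judge gave no verdict.

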